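# Touch-test the middle sprocket on the drying rod

### The job

The three clear-coated sprockets on the rod of the slotted rack are drying. Test the middle-sized one: with the fingertips press lightly down on the top of its rim so that it just gives a few millimetres on its foam sleeve, stay there for about a second without squashing the foam flat, then withdraw about a hand's breadth or more and let it spring back. Do not pinch or lift it, do not touch the other two sprockets or the rack, and leave everything lying on the counter where it is.

Things in the scene. Friction and masses are not known exactly. Their poses are not given: they have to be found in the camera images.
- rack: slotted steel rack fixed on the counter: two slotted uprights 200 mm high, 330 mm apart, 30 mm wide, carrying a level steel rod (10 mm thick, 370 mm long) at 170 mm above the counter, inside a dark foam tube 34 mm thick. Origin on the counter midway between the uprights; y axis along the rod, z up. Three sprockets sit on the rod about 95 mm apart, in any order.
- sprocket_small: smallest steel sprocket: toothed disc 72 mm in diameter over the teeth (16 teeth), 7 mm thick, 140 g, on edge on the rod. Origin at its centre, y axis along the rod, z up; top of its rim 36 mm above the origin. Leave alone.
- sprocket_mid: middle-sized steel sprocket: toothed disc 96 mm in diameter over the teeth (22 teeth), 7 mm thick, 240 g, on edge on the rod. Origin at its centre, y axis along the rod, z up; top of its rim 48 mm above the origin. The one to test. Pushed down it sinks about 1 mm per newton into its foam sleeve (flat at 12 mm) and springs back when let go; it does not turn or give sideways.
- sprocket_large: largest steel sprocket: toothed disc 120 mm in diameter over the teeth (28 teeth), 7 mm thick, 380 g, on edge on the rod. Origin at its centre, y axis along the rod, z up; top of its rim 60 mm above the origin. Leave alone.
- brake_shoe: loose cast aluminium drum brake shoe, a crescent about 60 x 115 mm lying flat, 28 mm high, near the foot of the rack; origin on the counter under it. Leave alone.
- hitch_pin: loose red-painted steel hitch pin, L-shaped bar 16 mm thick, 116 mm long with a 48 mm bent end, lying near the foot of the rack; origin on the counter under the middle of its long leg. Leave alone.
- mallet: loose small mallet, green rubber head (48 mm thick, 70 mm long) and wooden handle reaching 170 mm, lying on the robot's side of the rack; origin on the counter under the head. Leave alone.
- tin: loose closed tin, 64 mm in diameter, 85 mm high, standing beyond the rack; origin at its underside. Leave alone.
- bearing: loose steel bearing ring, 52 mm in diameter, 15 mm high, lying beyond the rack; origin at its underside. Leave alone.
- wrench: loose steel wrench, 170 mm long, lying beyond the rack; origin on the counter under it. Leave alone.

How it is judged:
On the way, in this order (a step that is already met when the one before it is completed fails the run):
1. the fingertips press the middle-sized sprocket at least 1.5 mm down on its foam, for half a second (contact force between the fingers and sprocket_mid above 0.5 N and z of sprocket_mid in the frame of rack below 0.1685 m), for 0.5 s.
2. the fingers have let go and the TCP is more than 125 mm from the sprocket's centre (contact force between the fingers and sprocket_mid below 0.05 N and distance between the grasp point and sprocket_mid above 0.125 m), for 0.2 s.
At the end, for the whole second after the job is handed in: the gripper is withdrawn (TCP more than 125 mm from the middle sprocket's centre), all three sprockets are at rest in their starting places within 2 mm, and the loose things on the counter lie still within 10 mm of where they were (distance between the grasp point and sprocket_mid above 0.125 m and z of sprocket_mid in the frame of rack between 0.1685 and 0.1715 m and linear speed of sprocket_mid below 0.01 m/s and distance of each of sprocket_mid, sprocket_small, sprocket_large from where it was at the start of the episode below 0.002 m and distance of each of brake_shoe, hitch_pin, mallet, tin, bearing, wrench from where it was at the start of the episode below 0.01 m and linear speed of each of brake_shoe, hitch_pin, mallet, tin, bearing, wrench below 0.02 m/s); the robot touches nothing.
It fails at once if the middle sprocket pressed too hard: the foam squashed flat (more than 10 mm down) or more than 20 N (z of sprocket_mid in the frame of rack below 0.16 m or contact force between any of the fingers, the arm and sprocket_mid above 20 N).
It fails at once if the middle sprocket lifted more than 3 mm (z of sprocket_mid in the frame of rack above 0.173 m).
It fails at once if another sprocket touched (contact force between any of the fingers, the arm and sprocket_small above 0.3 N or contact force between any of the fingers, the arm and sprocket_large above 0.3 N).
It fails at once if the rack touched (contact force between any of the fingers, the arm and rack above 0.3 N).
It fails at once if a loose thing on the counter moved more than 10 mm (distance of any of brake_shoe, hitch_pin, mallet, tin, bearing, wrench from where it was at the start of the episode above 0.01 m).
It also fails if it takes over 32 s, if anything falls off the work surface, if the arm or the gripper's body presses on something with over 40 N, if the wrist force passes 120 N, or if a joint passes its speed limit or range.

### The arm

A 6-joint arm with a two-finger parallel gripper is mounted at the origin on the work surface. World frame = base frame: x ahead of the robot, y to its left, z up, the work surface at z = 0. Lengths are in m, angles in rad, forces in N, time in s.
With the tool pointing down it reaches from about 0.35 to 0.775 m from the base axis. Payload 5.5 kg.
Tool frame: the origin (TCP) lies between the finger pads, 19 mm behind the fingertips; this is the grasp point; z points along the fingers, y is the line along which they close (so a half turn about z gives the same grasp; the last joint's range is limited). The gripper opens to 85 mm and grips with 20 to 120 N. Pads are 22 mm wide; open, the fingers measure 114 mm over their backs; the gripper's body (76 mm by 85 mm) begins 54 mm behind the grasp point. The pads swing forward as they close: fully open they stand 13 mm farther back than shut.
Start: joints at [1.21, 0.313, 0.046, 1.304, 0, 1.431], TCP at [0.126, 0.561, 0.25] pointing down, gripper open.
Joint ranges: [-2.76, 2.76], [-0.86, 1.69], [-1.03, 1.26], [-2.2, 2.34], [-1.47, 1.5], [-3.14, 3.14]. Speed limits (rad/s): [2.57, 2.57, 3.14, 3.14, 3.14, 3.14].

### API

Orientations are given as a unit quaternion [w, x, y, z].
In Python, from workcell import get_state, read_camera, camera_info, hand_in, recognise gives the robot as it stands.
- The arm moves only by the tool arm_command, never from a script. Its argument "moves" is one flat list of numbers, 7 for each row, row after row: the opening, from -1 (shut) to 1 (fully open), then the shift along the tool's x, y, z in mm, then the turn, a rotation vector about the tool's x, y, z in rad. A call has 1 to 8 rows; each row shifts and turns the commanded pose from where the row before left it, along the tool's axes as they then stand; what a row does not reach is not made up. A row lasts 1/8 s, in which the tool goes at most 62.5 mm and 10.7 degrees, less where a joint would pass 70% of its speed; a pose out of reach is approached as far as the arm can. A call with a gripper value outside its range is refused whole. The fingers move at their own pace and stop on an object; "newtons" is the grip in N (left out, the last holds). Time passes only in rows, so rows that do not move let the fingers close. It gives the time, the measured TCP pose, the force, the opening and the grip force at its end, in the units of the state.
- get_state(): the state, without advancing time (a new reading comes with each control period).
- read_camera(name): name is "scene" or "top" or "wrist"; returns (picture, depth): 420x560x3 uint8, blue, green, red; 420x560 float32, m along the optical axis (not along the pixel's ray), 0 where there is no reading.
- camera_info(name): a dict with "fovy" (degrees; the focal length in pixels is half the picture's height over the tangent of half this angle, whatever the lens; pixels are square), "cx", "cy" (the principal point, pixels), "k1" (the pictures are not rectified: a ray, as slopes to the right and down, at radius r is drawn at 1 + k1 r^2 times it, then the intrinsics apply), "eye" and "orientation" of the camera in the world; the wrist camera has in their place "tool_from_camera" (4x4, takes a point from camera to tool coordinates, whose origin is the TCP and whose axes are the flange's). Camera axes: x right, y down, z forward; pixel columns grow to the right and rows downward; lengths in m; the calibration is good to about 2 mm. A picture is of the moment at which its call begins: read the wrist's pose just before it. camera_info takes no time and is no camera call.
- hand_in(): hands the job in; it is judged then, once.
Trained networks look in the newest picture that a camera, given by its name, has taken for a name from the list of things; names that differ only in an ending like _2 or _b are one class to them, and where a whole thing is asked for, a point or a joint stands for the part that bears it (a point fixed in the world has none). Each returns a list of dicts, best first, with "confidence" (0 to 1); they miss things now and then, are a little off and sometimes report something else, mostly with a low value. They report only what shows in the picture. A call takes as long as a camera call.
- recognise(camera, label): "point" ([column, row] in pixels, amid what is visible of it).
The state is a dict: "clock": time; "joint_pos": joint angles; "qvel": joint speeds; "tau": joint torques, N m; "tcp_pos": TCP position; "orientation": TCP orientation; "wrist_force": force on the tool from outside, world axes, zero at the start; "ft_torque": the same for the moment, N m; "finger_gap": finger opening in m; "grip_force": force on a finger pad.
Only numpy, scipy, OpenCV 4.12 (cv2) and the standard library are available. Lean on these libraries where they do the work, as an engineer would, in place of code of your own. Each camera call takes 0.05 s, during which the arm holds its last target. There are 200 camera calls.

## Working session

There is one attempt and no reset: what is moved stays moved. The work goes in short steps, Python scripts to look and compute and a tool call to move; the robot and the scene stay as the last step left them, time stands still between calls to the robot, and variables do not carry over. Pictures are saved under pics/ and viewed, at most 10 in all, crops included, and the job is handed in when it is done.

Besides the shell and the picture viewer there is one more tool, called after "Emit:" by a JSON object that holds its "api" and its "payload", one argument or row to a line. arm_command: Moves the arm, as the interface text tells. Its arguments: {"type":"object","properties":{"moves":{"type":"array"},"newtons":{"type":"number"}},"required":["moves"]}

```bash
mkdir -p pics; cat > h.py <<'E'
import numpy as np, cv2
from scipy.spatial.transform import Rotation as R
from workcell import *
def cam(name):
    s=get_state(); im,d=read_camera(name); c=camera_info(name)
    if name=="wrist":
        T=np.eye(4);q=s["orientation"];T[:3,:3]=R.from_quat([q[1],q[2],q[3],q[0]]).as_matrix();T[:3,3]=s["tcp_pos"]
        T=T@np.array(c["tool_from_camera"])
    else:
        T=np.eye(4);o=np.array(c["orientation"],float)
        T[:3,:3]=R.from_quat([o[1],o[2],o[3],o[0]]).as_matrix() if o.size==4 else o.reshape(3,3)
        T[:3,3]=c["eye"]
    f=im.shape[0]/2/np.tan(np.radians(c["fovy"])/2)
    K=np.array([[f,0,c["cx"]],[0,f,c["cy"]],[0,0,1]])
    return im,d,K,c["k1"],T
def cloud(d,K,k1,T):
    h,w=d.shape
    u,v=np.meshgrid(np.arange(w),np.arange(h))
    x=(u-K[0,2])/K[0,0];y=(v-K[1,2])/K[1,1]
    rd=np.hypot(x,y);r=rd.copy()
    for _ in range(20): r=rd/(1+k1*r*r)
    s=np.where(rd>0,r/np.maximum(rd,1e-9),1)
    P=np.stack([x*s*d,y*s*d,d],-1)
    W=P@T[:3,:3].T+T[:3,3]; W[d<=0]=np.nan
    return W
E
python3 - <<'E'
from h import *
for n in ["scene","top"]:
    im,d,K,k1,T=cam(n); cv2.imwrite(f"pics/{n}0.png",im); W=cloud(d,K,k1,T); np.save(f"{n}.npy",W)
    print(n,K[0,0],k1,T.round(3).tolist())
    for l in ["sprocket_small","sprocket_mid","sprocket_large","rack","mallet","tin","bearing","wrench","brake_shoe","hitch_pin"]:
        for r in recognise(n,l)[:2]:
            p=np.round(r["point"]).astype(int); print(l,round(r["confidence"],2),p,W[p[1],p[0]].round(3))
print(get_state())
E
```

```text
scene 451.3119080576897 -0.06813554692158102 [[0.551, 0.579, -0.601, 1.162], [0.834, -0.372, 0.407, -0.361], [0.013, -0.726, -0.688, 0.791], [0.0, 0.0, 0.0, 1.0]]
sprocket_small 0.59 [294 205] [0.626 0.031 0.184]
sprocket_mid 0.76 [357 161] [0.59  0.224 0.193]
sprocket_large 0.6 [327 180] [0.602 0.132 0.187]
rack 0.58 [306 204] [0.62  0.066 0.165]
rack 0.46 [294 206] [0.627 0.031 0.182]
mallet 0.64 [278 181] [0.389 0.148 0.03 ]
tin 0.95 [328 301] [0.789 0.003 0.073]
tin 0.39 [401 239] [0.707 0.295 0.005]
bearing 0.95 [354 272] [ 0.72   0.137 -0.   ]
wrench 0.9 [404 240] [0.713 0.299 0.005]
brake_shoe 0.7 [314 212] [0.537 0.158 0.03 ]
hitch_pin 0.61 [294 252] [0.606 0.051 0.012]
top 449.4027058453066 0.04751382013761566 [[-0.024, -0.998, 0.054, 0.52], [-1.0, 0.024, -0.001, 0.026], [-0.001, -0.054, -0.999, 0.952], [0.0, 0.0, 0.0, 1.0]]
sprocket_small 0.7 [144 147] [0.706 0.306 0.008]
sprocket_small 0.59 [274 179] [0.608 0.032 0.207]
sprocket_mid 0.93 [158 202] [0.574 0.222 0.217]
sprocket_large 0.77 [216 194] [0.585 0.129 0.206]
rack 0.85 [227 192] [0.59  0.113 0.185]
rack 0.35 [215 23
[... 316 characters left out ...]
.012]
{'clock': 1.1, 'joint_pos': array([ 1.21043972e+00,  3.13169484e-01,  4.61041689e-02,  1.30358907e+00,
       -2.63305614e-06,  1.43121360e+00]), 'qvel': array([-0.00215385, -0.00031551, -0.00072682, -0.00099906,  0.00060051,
        0.00085246]), 'tau': array([-1.19526310e-03, -4.80486345e+01,  2.98812371e+01,  5.53285608e-04,
       -2.58699311e-04, -5.76114132e-06]), 'tcp_pos': array([0.12593267, 0.56108607, 0.25004227]), 'orientation': array([1.88324084e-05, 1.10162893e-01, 9.93913543e-01, 6.84410182e-05]), 'wrist_force': array([ 0.46061542, -0.51051263,  0.56823607]), 'ft_torque': array([-0.05202953,  0.01660372, -0.00027244]), 'grip_force': 0.0, 'finger_gap': 0.08539523253786367}
```

```bash
python3 - <<'E'
from h import *
for n in ["scene","top"]:
    W=np.load(n+".npy"); m=(W[...,2]>.193)&(W[...,2]<.26)&(W[...,0]>.45)&(W[...,0]<.75)&(W[...,1]>-.1)&(W[...,1]<.35)
    k,lab,st,_=cv2.connectedComponentsWithStats(m.astype(np.uint8))
    for i in range(1,k):
        if st[i,4]<8: continue
        P=W[lab==i]; print(n,st[i],"mean",P.mean(0).round(3),"min",P.min(0).round(3),"max",P.max(0).round(3), "ztop",np.percentile(P[:,2],95).round(3))
a=cv2.imread("pics/scene0.png")[100:340,180:480]; b=cv2.imread("pics/top0.png")[80:330,100:400]
cv2.imwrite("pics/a.png",cv2.resize(a,None,fx=2.6,fy=2.4)); cv2.imwrite("pics/b.png",cv2.resize(b,None,fx=2.4,fy=2.4))
E
```

```text
scene [366 140  16  11  73] mean [0.569 0.292 0.198] min [0.546 0.279 0.193] max [0.583 0.307 0.202] ztop 0.202
scene [339 146  29  19 233] mean [0.577 0.223 0.204] min [0.538 0.214 0.193] max [0.614 0.234 0.219] ztop 0.216
scene [306 158  40  30 470] mean [0.595 0.132 0.209] min [0.539 0.12  0.193] max [0.645 0.147 0.23 ] ztop 0.226
scene [281 190  20  15 100] mean [0.613 0.031 0.198] min [0.588 0.025 0.193] max [0.64  0.039 0.206] ztop 0.205
scene [261 206  18  15 101] mean [ 0.63  -0.031  0.198] min [ 0.609 -0.044  0.193] max [ 0.644 -0.014  0.201] ztop 0.201
top [206 160  17  64 384] mean [0.589 0.132 0.215] min [0.537 0.121 0.193] max [0.644 0.146 0.232] ztop 0.229
top [302 160  18  21 121] mean [ 0.626 -0.032  0.2  ] min [ 0.606 -0.045  0.193] max [ 0.639 -0.016  0.203] ztop 0.202
top [270 164  11  32 129] mean [0.608 0.03  0.2  ] min [0.582 0.022 0.194] max [0.635 0.038 0.208] ztop 0.207
top [153 179  13  46 301] mean [0.574 0.224 0.207] min [0.538 0.215 0.193] max [0.614 0.234 0.221] ztop 0.218
top [109 200  19  21 139] mean [0.566 0.291 0.199] min [0.546 0.279 0.193] max [0.58  0.308 0.204] ztop 0.202
```

View pics/a.png

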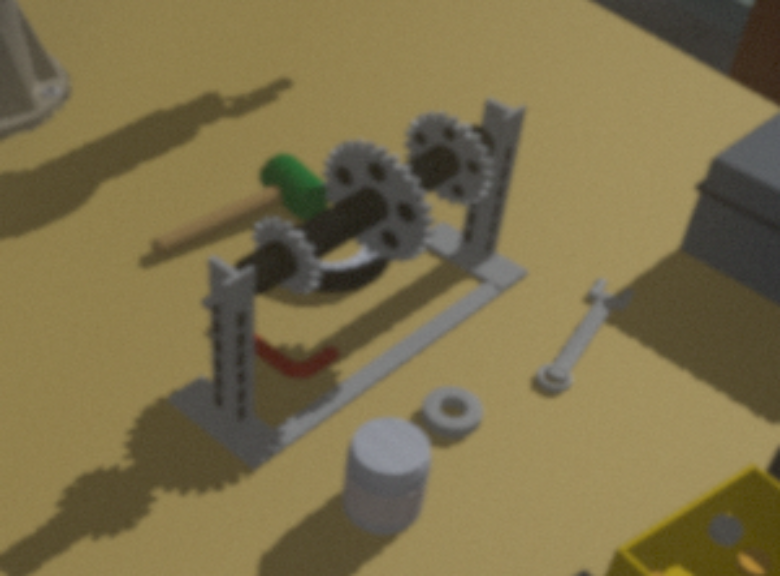

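View pics/b.png

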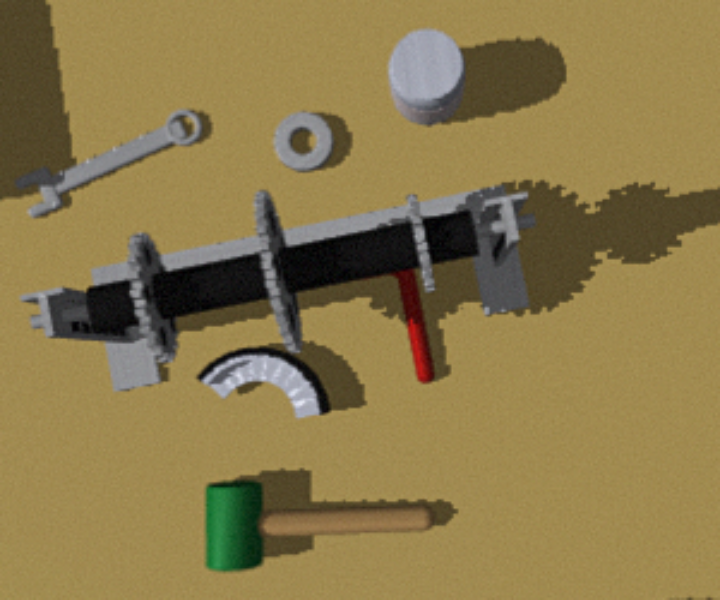

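The middle sprocket is the one next to the left upright (scene crop about 450,160; top crop about 150,300). The large one is in the centre and the small one on the right. Its centre is about (0.576, 0.224) and its top measures 0.218, as expected. I'll raise the arm, shut the gripper and check for tall objects along the path.

Emit:
{"api": "arm_command", "payload": {
  "moves": [-1,0,0,-40,0,0,0,-1,0,0,-40,0,0,0,-1,0,0,0,0,0,0.17,-1,0,0,0,0,0,0.17,-1,0,0,0,0,0,0.17,-1,0,0,0,0,0,0.17,-1,0,0,0,0,0,0.17,-1,0,0,0,0,0,0.17],
  "newtons": 20
}}

```text
clock: 2.1
tcp_pos: [0.126, 0.5611, 0.33]
orientation: [-0.0, 0.584, 0.812, 0.0]
wrist_force: [0.1, 0.1, 0.0]
finger_gap: 0.0004
grip_force: 0.0
```

```bash
cat > rel.py <<'E'
from h import *
import sys
def rel(t,yaw=0.175):
    s=get_state();q=s["orientation"];M=R.from_quat([q[1],q[2],q[3],q[0]]).as_matrix()
    y=np.array([np.cos(yaw),np.sin(yaw),0]);z=np.array([0,0,-1.]); 
    if y@M[:,1]<0:y=-y
    D=np.stack([np.cross(y,z),y,z],1)
    print("t",s["clock"],"tcp",s["tcp_pos"].round(4),"q",s["joint_pos"].round(2),"F",s["wrist_force"].round(2),"gap",s["finger_gap"])
    print("shift mm",(M.T@(np.array(t)-s["tcp_pos"])*1000).round(1),"turn",R.from_matrix(M.T@D).as_rotvec().round(3))
if __name__=="__main__": rel([float(a) for a in sys.argv[1:4]])
E
python3 rel.py .576 .224 .33; python3 - <<'E'
import numpy as np
W=np.load("top.npy");m=(W[...,2]>.1)&(W[...,1]>.3)
P=W[m];print(len(P),np.nanmin(P,0),np.nanmax(P,0))
W=np.load("scene.npy");m=(W[...,2]>.1)&(W[...,1]>.32)&(W[...,0]>.3)
P=W[m];print(len(P),np.nanmin(P,0),np.nanmax(P,0))
E
```

```text
t 2.1 tcp [0.126  0.5611 0.33  ] q [ 1.21  0.31  0.23  1.5  -0.    2.46] F [0.15 0.12 0.  ] gap 0.0003839615279201031
shift mm [-462.9  319.1    0. ] turn [ 0.    -0.     0.149]
3308 [0.55411425 0.30030027 0.10003903] [0.86090998 0.5415877  0.20275652]
6736 [0.3000245  0.47556094 0.10000072] [0.86363688 1.49055601 0.2539591 ]
```

Emit:
{"api": "arm_command", "payload": {
  "moves": [-1,-30,20,0,0,0,0,-1,-30,20,0,0,0,0,-1,-30,20,0,0,0,0,-1,-30,20,0,0,0,0,-1,-30,20,0,0,0,0,-1,-30,20,0,0,0,0,-1,-30,20,0,0,0,0,-1,-30,20,0,0,0,0]
}}

```text
clock: 3.1
tcp_pos: [0.356, 0.3851, 0.3301]
orientation: [0.0, 0.581, 0.814, 0.0]
wrist_force: [0.5, -1.0, 0.5]
finger_gap: 0.0003
grip_force: 0.0
```

Emit:
{"api": "arm_command", "payload": {
  "moves": [-1,-30,20,0,0,0,0,-1,-30,20,0,0,0,0,-1,-30,20,0,0,0,0,-1,-30,20,0,0,0,0,-1,-30,20,0,0,0,0,-1,-30,20,0,0,0,0,-1,0,0,0,0,0,0.149,-1,0,0,0,0,0,0]
}}

```text
clock: 4.1
tcp_pos: [0.5273, 0.254, 0.3298]
orientation: [-0.0, 0.64, 0.768, -0.0]
wrist_force: [0.2, -0.5, 0.4]
finger_gap: -0.0002
grip_force: 0.0
```

```bash
python3 rel.py .576 .224 .33; python3 - <<'E'
from h import *
im,d,K,k1,T=cam("wrist"); cv2.imwrite("pics/w1.png",im); W=cloud(d,K,k1,T)
m=(W[...,2]>.193)&(W[...,2]<.26)&(W[...,0]<.75)
k,lab,st,_=cv2.connectedComponentsWithStats(m.astype(np.uint8))
for i in range(1,k):
    if st[i,4]<30: continue
    P=W[lab==i]; print(st[i],"mean",P.mean(0).round(4),"min",P.min(0).round(4),"max",P.max(0).round(4),"topmean",P[P[:,2]>P[:,2].max()-.004].mean(0).round(4))
E
```

```text
t 4.1 tcp [0.5273 0.254  0.3298] q [0.31 0.33 0.26 1.5  0.   1.7 ] F [ 0.16 -0.53  0.44] gap -0.0002108915690912221
shift mm [-38.3  42.5  -0.3] turn [-0.    -0.     0.007]
[317 144  48  43 701] mean [0.5668 0.2928 0.1995] min [0.5461 0.2794 0.193 ] max [0.5804 0.3092 0.2022] topmean [0.5667 0.2925 0.2001]
[ 286  246   98   22 1614] mean [0.5727 0.226  0.2064] min [0.536  0.2147 0.193 ] max [0.6112 0.2342 0.2199] topmean [0.5736 0.2247 0.2171]
[275 355  12  18 124] mean [0.5494 0.1272 0.2095] min [0.5447 0.1224 0.204 ] max [0.5541 0.1308 0.218 ] topmean [0.5526 0.1275 0.2163]
```

View pics/w1.png

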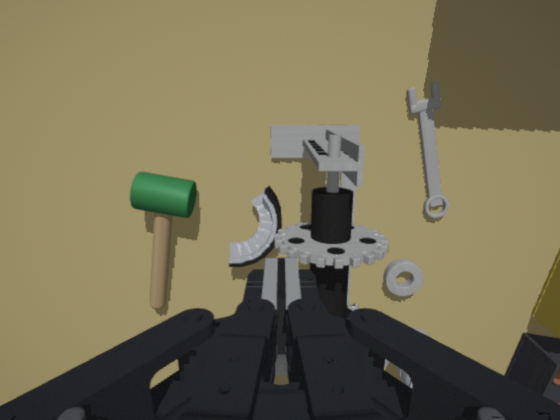

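The wrist view shows the middle sprocket at about (335, 245) and the shut fingertips at about (282, 262). The rim top measures (0.574, 0.2245, 0.218). I'll move over it and come down to just above.

Emit:
{"api": "arm_command", "payload": {
  "moves": [-1,-19,21,0,0,0,0,-1,-19,21,0,0,0,0,-1,0,0,25,0,0,0,-1,0,0,25,0,0,0,-1,0,0,25,0,0,0,-1,0,0,0,0,0,0,-1,0,0,0,0,0,0]
}}

```text
clock: 5.03
tcp_pos: [0.5752, 0.2251, 0.2562]
orientation: [0.0, 0.64, 0.769, 0.001]
wrist_force: [-0.4, -0.1, 0.5]
finger_gap: 0.0002
grip_force: 0.0
```

```bash
python3 rel.py .575 .2243 .237; python3 - <<'E'
from h import *
a=cam("wrist")[0];b=cam("scene")[0][100:240,280:460]
cv2.imwrite("pics/w2.png",np.vstack([a[180:380,180:480].repeat(2,0).repeat(2,1)[:,:540],b.repeat(3,0).repeat(3,1)])[:, :540][:800] if 0 else a[150:400,150:450].repeat(2,0).repeat(2,1))
cv2.imwrite("pics/s2.png",cv2.resize(b,None,fx=4,fy=4,interpolation=cv2.INTER_CUBIC))
E
```

```text
t 5.025 tcp [0.5752 0.2251 0.2562] q [0.24 0.4  0.18 1.35 0.   1.63] F [-0.35 -0.05  0.52] gap 0.00019672124706929296
shift mm [-0.7 -0.3 19.2] turn [ 0.001 -0.     0.008]
```

View pics/w2.png

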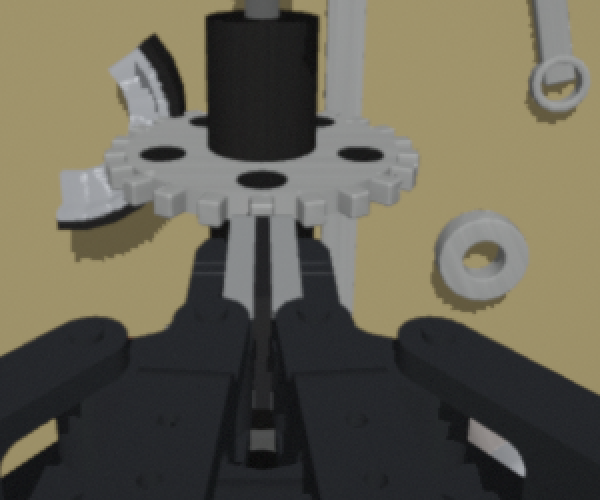

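View pics/s2.png

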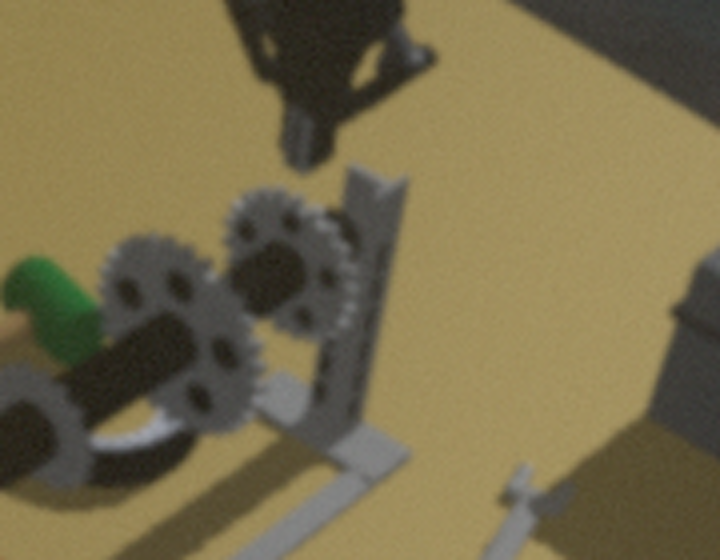

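The tips are centred over the rim, about 17 mm above it. A tooth sits right under the seam between the pads, so I'll shift 6 mm to put one pad squarely on it, then creep down while watching the force.

Emit:
{"api": "arm_command", "payload": {
  "moves": [-1,0,6,0,0,0,0,-1,0,0,6,0,0,0,-1,0,0,6,0,0,0,-1,0,0,3,0,0,0,-1,0,0,0,0,0,0,-1,0,0,0,0,0,0]
}}

```text
clock: 5.88
tcp_pos: [0.581, 0.2257, 0.2401]
orientation: [0.0, 0.64, 0.768, 0.0]
wrist_force: [1.2, 0.5, 1.2]
finger_gap: -0.0
grip_force: 0.0
```

Emit:
{"api": "arm_command", "payload": {
  "moves": [-1,0,0,2,0,0,0,-1,0,0,2,0,0,0,-1,0,0,0,0,0,0,-1,0,0,0,0,0,0]
}}

```text
clock: 6.38
tcp_pos: [0.5811, 0.2257, 0.2361]
orientation: [0.0, 0.64, 0.768, 0.0]
wrist_force: [0.0, -0.3, 0.2]
finger_gap: 0.0001
grip_force: 0.3
```

Emit:
{"api": "arm_command", "payload": {
  "moves": [-1,0,0,1,0,0,0,-1,0,0,1,0,0,0,-1,0,0,0,0,0,0,-1,0,0,0,0,0,0]
}}

```text
clock: 6.88
tcp_pos: [0.5811, 0.2258, 0.2342]
orientation: [0.0, 0.64, 0.768, 0.0]
wrist_force: [-0.2, 0.4, 1.9]
finger_gap: 0.0002
grip_force: 1.2
```

```bash
python3 - <<'E'
from h import *
F=[]
for i in range(4): cam("wrist"); F.append(get_state()["wrist_force"])
print(np.round(F,2), np.mean(F,0).round(2),get_state()["tcp_pos"])
E
```

```text
[[ 0.08  1.11  2.57]
 [-0.23 -0.88  2.59]
 [ 1.04 -0.06  2.52]
 [-0.29  0.49  3.15]] [0.15 0.17 2.71] [0.58109812 0.22574953 0.23415154]
```

The force is about 2.5 N, which means the rim has given about 2.5 mm. I'll press 2 mm more and hold for about a second.

Emit:
{"api": "arm_command", "payload": {
  "moves": [-1,0,0,1,0,0,0,-1,0,0,1,0,0,0,-1,0,0,0,0,0,0,-1,0,0,0,0,0,0,-1,0,0,0,0,0,0,-1,0,0,0,0,0,0,-1,0,0,0,0,0,0,-1,0,0,0,0,0,0]
}}

```text
clock: 8.07
tcp_pos: [0.5811, 0.2257, 0.2321]
orientation: [0.0, 0.64, 0.768, 0.0]
wrist_force: [-0.1, 0.5, 5.1]
finger_gap: 0.0001
grip_force: 2.3
```

```bash
python3 - <<'E'
from h import *
F=[]
for i in range(5): cam("wrist"); F.append(get_state()["wrist_force"])
print(np.mean(F,0).round(2),get_state()["tcp_pos"])
E
```

```text
[ 0.67 -0.32  4.77] [0.58104815 0.22575167 0.23201417]
```

The reading is 4.8 N, about 4.5 mm of give, held for over a second. Now I'll withdraw straight up, slowly at first.

Emit:
{"api": "arm_command", "payload": {
  "moves": [-1,0,0,-2,0,0,0,-1,0,0,-3,0,0,0,-1,0,0,-6,0,0,0,-1,0,0,-20,0,0,0,-1,0,0,-30,0,0,0,-1,0,0,-30,0,0,0,-1,0,0,-30,0,0,0,-1,0,0,0,0,0,0]
}}

```text
clock: 9.32
tcp_pos: [0.5816, 0.2259, 0.3555]
orientation: [0.001, 0.64, 0.768, 0.002]
wrist_force: [0.3, -0.1, 0.3]
finger_gap: 0.0002
grip_force: 0.0
```

Emit:
{"api": "arm_command", "payload": {
  "moves": [-1,0,0,0,0,0,0,-1,0,0,0,0,0,0,-1,0,0,0,0,0,0,-1,0,0,0,0,0,0]
}}

```text
clock: 9.82
tcp_pos: [0.5808, 0.2257, 0.3525]
orientation: [-0.0, 0.64, 0.768, -0.0]
wrist_force: [1.0, 0.0, -0.0]
finger_gap: 0.0001
grip_force: 0.0
```

```bash
python3 - <<'E'
from h import *
im,d,K,k1,T=cam("wrist"); W=cloud(d,K,k1,T)
m=(W[...,2]>.193)&(W[...,2]<.26)&(W[...,0]<.75)&(abs(W[...,1]-.225)<.03)
P=W[m];print(P.max(0),P[P[:,2]>P[:,2].max()-.004].mean(0).round(4))
s=get_state();print(s["clock"],s["tcp_pos"],s["wrist_force"])
E
```

```text
[0.61530168 0.23437537 0.21940633] [0.5737 0.2247 0.2169]
9.875 [0.58088075 0.22570343 0.35264952] [-0.15105125 -0.575935    0.27764369]
```

The TCP is 182 mm above the sprocket's centre, and the rim top is back where it was (0.2169, against 0.2171 before). Handing in.

```bash
python3 -c "
from workcell import *
print(hand_in())"
```

```text
the job is handed in; nothing more can be done
None
```

I pressed the middle sprocket down about 4.5 mm (about 4.8 N) for over a second and withdrew to 182 mm from its centre. Its rim sprang back to the starting height and the job is handed in; no verdict was returned.

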